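# Draw the crucible tray out of the furnace with the hook

## Robot

A 7-joint arm with a two-finger parallel gripper is mounted at the origin on a cart in front of the work surface, level with it; the furniture and walls round the work are solid. World frame = base frame: x ahead of the robot, y to its left, z up, the work surface at z = 0. Lengths are in m, angles in rad, forces in N, time in s.
With the tool pointing down it reaches from about 0.4 to 0.875 m from the base axis. Payload 6.5 kg.
Tool frame: the origin (TCP) lies midway between the tips of the shut fingers; the grasp point (between the pads) lies 19 mm behind it (grasp_offset is the y of the grasp point in the tool frame, in m); y points along the fingers, z is the direction in which the jaws open and shut, and the axes are right-handed (so a half turn about y gives the same grasp; the last joint's range is limited). The gripper opens to 85 mm and grips with 20 to 120 N. Pads are 22 mm wide; open, the fingers measure 114 mm over their backs; the gripper's body (76 mm by 85 mm) begins 54 mm behind the grasp point. The pads swing forward as they close: fully open they stand 13 mm farther back than shut.
Start: joints at [-1.296, 0.536, -0.004, 1.538, 0.003, 1.067, -0.071], TCP at [0.217, 0.613, 0.231] pointing down, gripper open.
Joint ranges: [-2.7, 2.7], [-0.37, 2.16], [-1.27, 1.26], [0.24, 2.4], [-1.31, 4.45], [0.19, 1.91], [-2.76, 2.76]. Speed limits (rad/s): [2.39, 2.39, 3.14, 3.14, 3.14, 3.14, 3.14].

## Interface

Orientations are given as a 3x3 rotation matrix whose columns are the frame's x, y, z axes.
In Python, from workcell import * gives the robot as it stands.
- The arm moves only by the tool carry_out, never from a script. Its argument "moves" is a list of rows, each an object with "travel": the shift along the tool's x, y, z in mm, a list of three; "angular": the turn, a rotation vector about the tool's x, y, z in rad, a list of three; "grip": the opening, from 0 (shut) to 1 (fully open). In form: [{"travel": [dx, dy, dz], "angular": [wx, wy, wz], "grip": grip}, ...]. A call has 1 to 10 rows; each row shifts and turns the commanded pose from where the row before left it, along the tool's axes as they then stand; what a row does not reach is not made up. A row lasts 1/8 s, in which the tool goes at most 62.5 mm and 10.7 degrees, less where a joint would pass 70% of its speed; a pose out of reach is approached as far as the arm can. A call with a gripper value outside its range is refused whole. The fingers move at their own pace and stop on an object; "force" is the grip in N (left out, the last holds). Time passes only in rows, so rows that do not move let the fingers close. It gives the time, the measured TCP pose, the force and the opening at its end, in the units of the state.
- get_state(): the state, without advancing time (a new reading comes with each control period).
- snapshot(name): name is "side" or "top" or "wrist"; returns a dict with "pixels" (400x640x3 uint8, blue, green, red), "depth" (400x640 float32, m along the optical axis (not along the pixel's ray), 0 where there is no reading), "fx", "fy", "cx", "cy" (pixels), "k1" (the pictures are not rectified: a ray, as slopes to the right and down, at radius r is drawn at 1 + k1 r^2 times it, then the intrinsics apply), "R" (3x3) and "t" (3): a world point X has camera coordinates R X + t; the wrist camera has in their place "tool_from_camera" (4x4, takes a point from camera to tool coordinates, whose origin is the TCP and whose axes are the tool frame's). Camera axes: x right, y down, z forward; pixel columns grow to the right and rows downward; lengths in m; the calibration is good to about 2 mm. A picture is of the moment at which its call begins: read the wrist's pose just before it.
- sign_off(): hands the job in, once; it reports no verdict.
The state is a dict: "time_s": time; "joint_positions": joint angles; "joint_vel": joint speeds; "joint_efforts": joint torques, N m; "tool_pos": TCP position; "orientation": TCP orientation; "contact_force": force on the tool from outside, world axes, zero at the start; "torque": the same for the moment, N m; "gripper_width": finger opening in m.
Only numpy, scipy, OpenCV 4.12 (cv2) and the standard library are available. Lean on these libraries where they do the work, as an engineer would, in place of code of your own. Each camera call takes 0.05 s, during which the arm holds its last target. There are 200 camera calls.

## Task

Take the wooden-handled furnace hook from its rest, drop its prong into the eye of the pull link on the crucible tray, and draw the tray gently out of the open furnace and firmly up against the brass stop on its loading shelf, with both crucibles still standing in it. Then unhook it and lay the hook back on its rest. Touch the tray and the crucibles with the hook only, never forcing it, and leave the other things on the bench where they are.

Things in the scene. Friction and masses are not known exactly. Their poses are not given: they have to be found in the camera images.
- furnace: White benchtop chamber furnace on a grey base, fixed, 210 deep (x) x 190 wide (y) x 225 high. Origin: on the bench under the middle of the case. x points from the mouth to the back, so the tray comes out along -x; z up. Front face at x = -105; chamber 104 wide, 70 high, hearth 92 above the bench. Its door, parked open above the mouth, stands out to x = -154 (handle), 178 to 274 above the bench.
- shelf_mouth (a point): Middle of the hearth's front edge, at (-105, 0, 92) in the furnace's frame, same axes. From here the steel loading shelf, 0.5 mm lower, runs 131 mm forward between 12 mm high guides (y = +-51.5). A brass stop, two 12 mm high plates with a 45 mm gap for the prong, is clamped across it 85 to 113 mm from here, where is not measured. A pull of 8 to 15 N seats the tray on it; over 20 N bends the link.
- tray: Dark steel crucible tray, 125 long (x) x 86 wide (y) x 23 high, about 0.5 kg, loose on two skids; 2 to 5 N drag it. Origin: centre of its underside; axes as the furnace's to a few degrees. At the start its front wall (x = -62.5) is at the mouth or up to 13 mm inside; on the stop its origin is 127 to 156 mm before the furnace's.
- link_pin (a point): Upright pin at the tray's front, (-70.5, 0, 18) in the tray's frame, on which the steel pull link swings loosely sideways. The link reaches 45 mm forward (-x) to the middle of its eye: a level ring of 5 mm wire, hole 13, outside 23, wire centre at this height, 15 mm free below. It stands up to 0.4 rad (eye 17.5 mm) to either side; that angle is not measured. A pull straightens it.
- hook_tool: Furnace hook, 0.14 kg: flat-sided wooden handle 110 long (x) x 22 wide (y) x 26 high (z), from whose front end an 8 mm steel shank runs on along +x and ends in a prong bent down. Origin: middle of the handle. The prong's axis is at x = +105; it is 8 mm thick, its end tapers to 4 mm over the last 7 mm and lies 32 mm below the origin. At the start it lies level on its rest, prong down.
- hook_tip (a point): The lower end of the hook's prong, at (105, 0, -32) in the frame of the hook.
- hook_rest: Fixed aluminium rest of the hook: plate 160 x 70 with two forks, one under the rear of the handle (x = -47 to -35), one under the shank (x = 71 to 81), both with 3 to 6 mm play at each side and flared mouths up to 71 mm high. Origin: on the bench, under the middle of the lying handle; x points to the prong's end, z up. Free for fingers on both sides between the forks.
- rest_seat (a point): Where the hook's origin is while it lies in the rest: 65 above the origin of the rest, with the axes of the rest.
- crucible_1: White porcelain crucible, 38 wide at the rim, 25 at the foot, 34 high, 30 g, loose, standing in the front half of the tray. Origin: centre of its foot, z up.
- crucible_2: A second such crucible, in the rear half of the tray.
- wash_bottle: Squeeze bottle with red cap and bent jet, 190 high, a bystander. Origin: underside.
- reagent_bottle: Small amber bottle with white cap, 44 across, 88 high, a bystander. Origin: underside.
- beaker: Small clear plastic beaker, 49 across, 60 high, a bystander. Origin: underside.
- vial_blue: Vial with blue cap, 24 across, 44 high, a bystander. Origin: underside.
- vial_red: Vial with red cap, 28 across, 53 high, a bystander. Origin: underside.
- petri_dish: Flat clear dish, 60 across, 13 high, a bystander. Origin: underside.
- marker: Grey felt marker with red cap, 129 long (y), a bystander lying on the bench. Origin: underside.

How it is judged:
By the outcome, as a careful person would: the job done as asked, in the order asked, and still so for the second after the job is handed in, with the robot touching nothing.
It also fails if it takes over 70 s, if anything falls off the work surface, if the arm or the gripper's body presses on something with over 40 N, if the wrist force passes 120 N, or if a joint passes its speed limit or range.

## Working session

There is one attempt and no reset: what is moved stays moved. The work goes in short steps, Python scripts to look and compute and a tool call to move; the robot and the scene stay as the last step left them, time stands still between calls to the robot, and variables do not carry over. Pictures are saved under pics/ and viewed, about 8 in all and at most 12, crops included, and the job is handed in when it is done.

Besides the shell and the picture viewer there is one more tool, called after "Call:" as name(argument=value, ...), one argument or row to a line, values as JSON. carry_out: Moves the arm, as the interface text tells. Its arguments: {"type":"object","properties":{"moves":{"type":"array"},"force":{"type":"number"}},"required":["moves"]}

```bash
mkdir -p pics; ls
cat > h.py <<'E'
from workcell import *
import numpy as np, cv2, pickle
def snap(n,fn=None):
    s=get_state(); d=snapshot(n)
    if n=="wrist":
        T=np.eye(4);T[:3,:3]=np.array(s["orientation"]);T[:3,3]=s["tool_pos"]
        M=T@np.array(d["tool_from_camera"]); d["C"]=M[:3,:3]; d["o"]=M[:3,3]
    else:
        R=np.array(d["R"]); d["C"]=R.T; d["o"]=-R.T@np.array(d["t"])
    if fn:
        cv2.imwrite(f"pics/{fn}.png",d["pixels"]); pickle.dump(d,open(fn+".pkl","wb"))
    return d
def K(d): return np.array([[d["fx"],0,d["cx"]],[0,d["fy"],d["cy"]],[0,0,1.]])
def slopes(d,uv):
    # exact inversion of the radial model
    uv=np.atleast_2d(np.array(uv,float)); q=(uv-[d["cx"],d["cy"]])/[d["fx"],d["fy"]]; p=q.copy()
    for _ in range(30): p=q/(1+d["k1"]*(p**2).sum(1,keepdims=True))
    return p
def onz(d,uv,z):
    p=slopes(d,uv); r=np.c_[p,np.ones(len(p))]@d["C"].T
    return d["o"]+r*((z-d["o"][2])/r[:,2])[:,None]
def pts(d,uv):
    uv=np.atleast_2d(np.array(uv)).astype(int); z=d["depth"][uv[:,1],uv[:,0]]
    p=slopes(d,uv); return (np.c_[p,np.ones(len(p))]*z[:,None])@d["C"].T+d["o"]
def proj(d,X):
    c=(np.atleast_2d(X)-d["o"])@d["C"]; p=c[:,:2]/c[:,2:]; p=p*(1+d["k1"]*(p**2).sum(1,keepdims=True))
    return p*[d["fx"],d["fy"]]+[d["cx"],d["cy"]]
E
python3 - <<'E'
from h import *
for n in("top","side"):
    d=snap(n,n+"0"); print(n,d["o"].round(3),d["C"].round(3).tolist(),d["fx"],d["k1"])
s=get_state();print({k:np.round(v,3).tolist() for k,v in s.items()})
E
```

```text
pics
top [ 0.151 -0.076  1.426] [[0.124, -0.959, 0.255], [-0.992, -0.118, 0.037], [-0.006, -0.258, -0.966]] 502.51780060004404 -0.09566570879776402
side [-0.033 -0.464  1.228] [[0.67, -0.626, 0.4], [-0.742, -0.574, 0.346], [0.013, -0.528, -0.849]] 506.2618396881502 -0.003140653981700465
{'time_s': 0.1, 'joint_positions': [-1.296, 0.537, -0.004, 1.539, 0.003, 1.067, -0.071], 'joint_vel': [-0.001, -0.001, -0.0, -0.004, 0.001, -0.001, 0.0], 'joint_efforts': [0.003, -58.456, 1.052, -25.978, 0.013, 0.005, 0.0], 'tool_pos': [0.217, 0.612, 0.23], 'orientation': [[0.943, -0.0, 0.334], [-0.334, -0.002, 0.943], [0.0, -1.0, -0.002]], 'contact_force': [0.278, 0.53, 0.855], 'torque': [-0.019, -0.014, -0.018], 'gripper_width': 0.085}
```

View pics/top0.png

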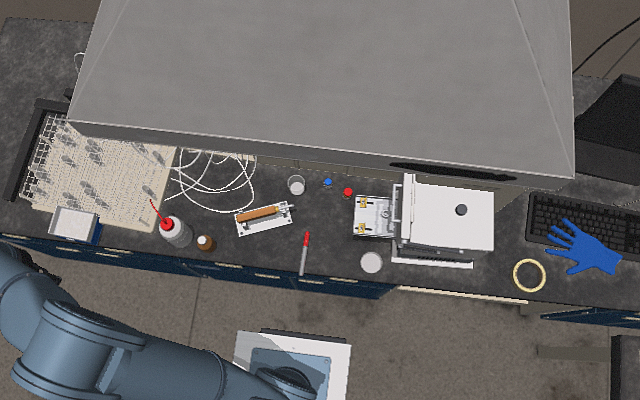

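View pics/side0.png

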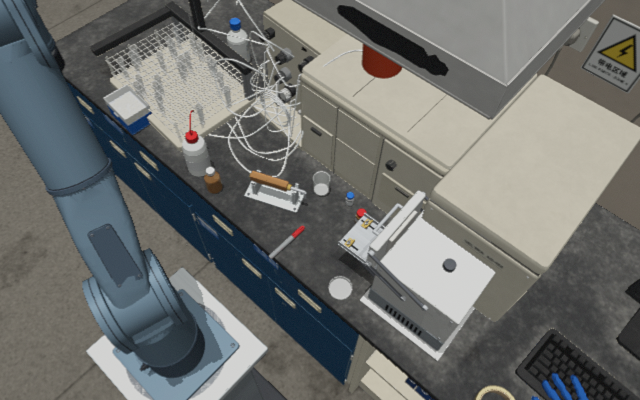

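The top view shows the rest and hook near (262,216), the furnace case at (450,218), and the shelf with its brass stop plates at (363,202) and (360,229). The side view shows the hook at (270,183) and the shelf at (360,235). Next, zoomed crops and depth numbers.

Run:
```python
from h import *
t=pickle.load(open("top0.pkl","rb"));s=pickle.load(open("side0.pkl","rb"))
def crop(d,x,y,w,h): return cv2.resize(d["pixels"][y:y+h,x:x+w],(400,300),interpolation=cv2.INTER_CUBIC)
a=np.hstack([crop(t,225,190,80,60),crop(t,340,180,100,75)]);b=np.hstack([crop(s,240,160,80,60),crop(s,320,190,100,75)])
cv2.imwrite("pics/m1.png",np.vstack([a,b]))
for d,n in((t,"top"),(s,"side")):
    hsv=cv2.cvtColor(d["pixels"],cv2.COLOR_BGR2HSV)
    m=cv2.inRange(hsv,(5,110,60),(20,255,255))
    k,l,st,c=cv2.connectedComponentsWithStats(m)
    for i in range(1,k):
        if st[i,4]>15:
            ys,xs=np.where(l==i);P=pts(d,np.c_[xs,ys]);ok=(d["depth"][ys,xs]>0)
            print(n,st[i],c[i].round(1),np.median(P[ok],0).round(3) if ok.any() else None)
    # bench, furnace top
    for uv in ([(450,225),(262,232),(430,190),(480,240)] if n=="top" else [(430,270),(275,200),(480,280)]): print(n,uv,pts(d,[uv]).round(3))
# all points of furnace top
for d in(t,s):
    yy,xx=np.mgrid[150:330,330:520]; P=pts(d,np.c_[xx.ravel(),yy.ravel()])
    ok=(abs(P[:,2]-.225)<.008)
    r=cv2.minAreaRect(P[ok,:2].astype(np.float32)*1000);print(ok.sum(),r)
    ok=(abs(P[:,2]-.0915)<.006)&(P[:,1]>-.42);q=P[ok];print("shelf",ok.sum(),q.min(0),q.max(0))
```

```text
top [236 206  40  16 282] [255.4 213.5] [0.463 0.147 0.076]
top [197 235  16  17 122] [205.9 243.9] [0.361 0.271 0.058]
top (450, 225) [[ 0.459 -0.358  0.224]]
top (262, 232) [[ 0.429  0.132 -0.004]]
top (430, 190) [[ 0.543 -0.302  0.222]]
top (480, 240) [[ 0.429 -0.433  0.226]]
side [362  44  40  34 763] [378.4  63.9] [0.732 0.02  0.383]
side [250 171  39  19 353] [268.6 180.1] [0.462 0.143 0.074]
side [204 172  18  21 242] [213.  182.8] [0.361 0.266 0.048]
side (430, 270) [[ 0.466 -0.357  0.225]]
side (275, 200) [[0.457 0.119 0.002]]
side (480, 280) [[ 0.521 -0.449  0.223]]
5071 ((480.0601806640625, -370.5184326171875), (305.42633056640625, 182.03025817871094), 86.08116912841797)
shelf 1485 [ 0.39951068 -0.41687749  0.08552343] [ 0.62849834 -0.0422469   0.09749297]
6891 ((508.3821105957031, -264.5995788574219), (480.653564453125, 221.0896759033203), 76.3381118774414)
shelf 1214 [ 0.39997462 -0.41902398  0.08552876] [0.62985949 0.06133062 0.09749759]
```

View pics/m1.png

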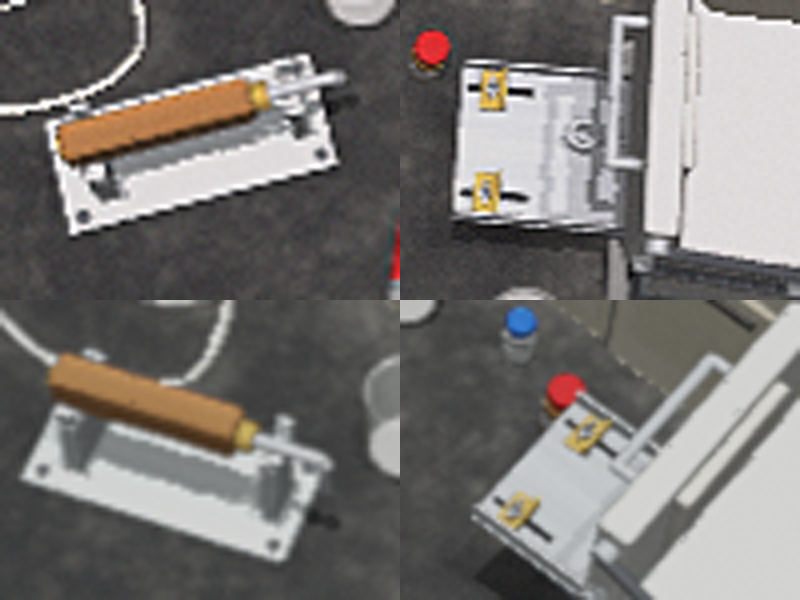

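The montage shows the eye ring at montage (580,137), which is top-view pixel (385,214). The brass plates are at (492,90) and (487,190), and the shelf's outer corners are at (463,63) and (452,218). The hook lies with its prong to the right. Now I'll work out poses.

```bash
cat >> h.py <<'E'
def hookfit(d,z=(.066,.083)):
    hsv=cv2.cvtColor(d["pixels"],cv2.COLOR_BGR2HSV); m=cv2.inRange(hsv,(5,110,60),(20,255,255))
    ys,xs=np.where(m>0);P=pts(d,np.c_[xs,ys]);ok=(P[:,2]>z[0])&(P[:,2]<z[1])&(abs(P[:,1]-.147)<.075)&(abs(P[:,0]-.463)<.05)
    return P[ok],cv2.minAreaRect((P[ok,:2]*1000).astype(np.float32))
def go(pos,R=None,s=None):
    "tool-frame shift (mm) and rotvec to a target TCP pose"
    s=s or get_state(); O=np.array(s["orientation"]); p=np.array(s["tool_pos"])
    w=cv2.Rodrigues(O.T@R)[0].ravel() if R is not None else 0
    return (1000*O.T@(np.array(pos)-p)).round(1),np.round(w,3)
def down(a):
    "tool down, jaw axis z at world yaw a"
    z=np.array([np.cos(a),np.sin(a),0]);y=np.array([0,0,-1.]);return np.c_[np.cross(y,z),y,z]
E
python3 - <<'E'
from h import *
t=pickle.load(open("top0.pkl","rb"));s=pickle.load(open("side0.pkl","rb"))
for d in(t,s):
    P,r=hookfit(d);print(len(P),r)
print("eye",onz(t,[(385,214.2)],.11))
print("shelf corners top",onz(t,[(355.9,195.7),(353,234.6)],.1035).round(4).tolist())
sc=[(320+178/4,190+94/4),(320+73/4,190+217/4)]
print("side",onz(s,sc,.1035).round(4).tolist())
# stop plates
print("plates",onz(t,[(340+92/4,180+90/4),(340+87/4,180+190/4)],.1035).round(4).tolist())
print("case back edge",onz(t,[(494,191),(494,249)],.225).round(4).tolist())
c=[(225+x/5,190+y/5) for x,y in((48,122),(310,55),(338,160),(72,233))]
print("rest",onz(t,c,.006).round(4).tolist())
print("prong end shank", onz(t,[(225+343/5,190+77/5)],.069))
for R in[down(a) for a in(0.2,)]: print(go([.463,.147,.25],R))
yy,xx=np.mgrid[0:170,80:570];P=pts(t,np.c_[xx.ravel(),yy.ravel()]);P=P[(P[:,2]>.4)];print("hood",P.min(0),P.max(0))
E
```

```text
285 ((464.47119140625, 142.68756103515625), (21.50217056274414, 117.89491271972656), 22.431106567382812)
307 ((464.494384765625, 144.99853515625), (25.38788604736328, 109.95125579833984), 20.71684455871582)
eye [[ 0.49614682 -0.20680923  0.11      ]]
shelf corners top [[0.5401, -0.1236, 0.1035], [0.4312, -0.1272, 0.1035]]
side [[0.5423, -0.1273, 0.1035], [0.4301, -0.1351, 0.1035]]
plates [[0.5233, -0.1448, 0.1035], [0.4534, -0.1485, 0.1035]]
case back edge [[0.5595, -0.4638, 0.225], [0.4113, -0.469, 0.225]]
rest [[0.4691, 0.2182, 0.006], [0.528, 0.0717, 0.006], [0.4674, 0.0467, 0.006], [0.4057, 0.1934, 0.006]]
prong end shank [[0.50091528 0.04504334 0.069     ]]
(array([ 387.2,  -18.9, -356.2]), array([1.00e-03, 1.03e+00, 1.00e-03]))
hood [ 0.15129268 -0.36308976  0.41263217] [0.72194273 0.56828479 1.42559225]
```

Call:
carry_out(
  moves=[
    {"travel": [0, -14, 0], "angular": [0, 0.168, 0], "grip": 1},
    {"travel": [0, -14, 0], "angular": [0, 0.168, 0], "grip": 1},
    {"travel": [0, -14, 0], "angular": [0, 0.168, 0], "grip": 1},
    {"travel": [0, -14, 0], "angular": [0, 0.168, 0], "grip": 1},
    {"travel": [0, -14, 0], "angular": [0, 0.168, 0], "grip": 1},
    {"travel": [55, 0, 5], "angular": [0, 0, 0], "grip": 1},
    {"travel": [60, 0, 6], "angular": [0, 0, 0], "grip": 1},
    {"travel": [60, 0, 6], "angular": [0, 0, 0], "grip": 1},
    {"travel": [60, 0, 6], "angular": [0, 0, 0], "grip": 1},
    {"travel": [60, 0, 6], "angular": [0, 0, 0], "grip": 1},
  ],
)

```text
time_s: 1.35
tool_pos: [0.3568, 0.3488, 0.3011]
orientation: [[0.38, -0.0, 0.925], [-0.925, -0.0, 0.38], [0.0, -1.0, -0.0]]
contact_force: [0.8, 0.5, 0.3]
gripper_width: 0.0854
```

Call:
carry_out(
  moves=[
    {"travel": [60, 0, 6], "angular": [0, 0, 0], "grip": 1},
    {"travel": [60, 0, 6], "angular": [0, 0, 0], "grip": 1},
    {"travel": [60, 0, 6], "angular": [0, 0, 0], "grip": 1},
    {"travel": [40, 0, 4], "angular": [0, 0, 0], "grip": 1},
    {"travel": [0, 0, 0], "angular": [0, 0, 0], "grip": 1},
    {"travel": [0, 0, 0], "angular": [0, 0, 0], "grip": 1},
  ],
)

```text
time_s: 2.1
tool_pos: [0.4597, 0.1564, 0.301]
orientation: [[0.381, -0.001, 0.925], [-0.925, 0.0, 0.381], [-0.0, -1.0, -0.001]]
contact_force: [-0.6, 0.9, 0.0]
gripper_width: 0.0855
```

Run:
```python
from h import *
d=snap("wrist","w1");s=get_state();print(s["time_s"],np.round(s["tool_pos"],4),np.round(s["orientation"],3).tolist(),d["o"],d["C"][:,2])
P,r=hookfit(d);print(len(P),r,np.median(P[:,2]))
```

```text
2.15 [0.4596 0.1569 0.3011] [[0.382, -0.001, 0.924], [-0.924, 0.0, 0.382], [-0.0, -1.0, -0.001]] [0.43245701 0.2204217  0.44292016] [ 0.10233985 -0.25391321 -0.96179761]
1896 ((467.0977478027344, 142.80142211914062), (21.025609970092773, 119.91413116455078), 22.10793685913086) 0.07710907560854077
```

View pics/w1.png

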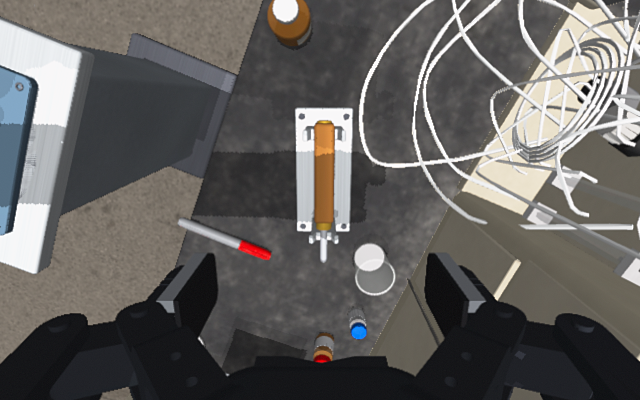

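The wrist view shows the handle from about (324,120) to (323,229), the shank end at (323,260), and the jaws well aligned with the handle. I'll refine the along-axis position.

Run:
```python
from h import *
d=pickle.load(open("w1.pkl","rb"))
hsv=cv2.cvtColor(d["pixels"],cv2.COLOR_BGR2HSV);print(hsv[112:130:2,324].tolist(),hsv[215:234:2,323].tolist())
g=cv2.cvtColor(d["pixels"],cv2.COLOR_BGR2GRAY);print(g[250:268,323].tolist())
a=np.radians(22.2);u=np.array([np.sin(a),-np.cos(a)]);v=np.array([np.cos(a),np.sin(a)])
for uv,z,n in(((324,120),.078,"rear"),((323,225),.078,"front"),((323,261),.069,"shank end")):
    p=onz(d,[uv],z)[0];print(n,p.round(4),"along",(p[:2]@u).round(4),"across",(p[:2]@v).round(4), pts(d,[uv])[0].round(4))
c=onz(d,[(296.5,108.5),(347,108),(352,231),(300,231)],.006)[:,:2];print("plate",(c@u).round(4),(c@v).round(4))
for e in ((c[3]-c[0]),(c[2]-c[1])): print(np.degrees(np.arctan2(e[0],-e[1])))
for n in("top0","side0"):
    P,r=hookfit(pickle.load(open(n+".pkl","rb")));q=P[:,:2]@u;print(n,q.min(),q.max(),np.mean(P[:,:2]@v))
```

```text
[[150, 1, 248], [150, 1, 248], [150, 1, 248], [120, 2, 253], [17, 66, 182], [24, 187, 242], [14, 173, 152], [15, 175, 200], [14, 176, 207]] [[15, 174, 148], [15, 176, 148], [15, 175, 149], [14, 174, 141], [20, 182, 161], [21, 187, 183], [21, 188, 180], [21, 179, 177], [111, 20, 183], [113, 12, 177]]
[243, 243, 243, 243, 243, 243, 243, 243, 245, 241, 218, 192, 157, 95, 87, 87, 87, 91]
rear [0.4437 0.1996 0.078 ] along -0.0172 across 0.4862 [0.4444 0.1985 0.057 ]
front [0.4862 0.0943 0.078 ] along 0.0964 across 0.4858 [0.487  0.0926 0.073 ]
shank end [0.5047 0.0498 0.069 ] along 0.1446 across 0.4861 [0.5056 0.0478 0.0645]
plate [-0.0261 -0.0269  0.1318  0.1321] [0.4535 0.5144 0.5248 0.4557]
23.01275797928814
25.94939657935443
top0 -0.015585248583179417 0.1023051590643791 0.4839734327993957
side0 -0.013822259528704252 0.09600931769793197 0.48274785351113014
```

Call:
carry_out(
  moves=[
    {"travel": [5, 50, 0.3], "angular": [0, 0, 0], "grip": 1},
    {"travel": [5, 55, 0.3], "angular": [0, 0, 0], "grip": 1},
    {"travel": [0, 55, 0], "angular": [0, 0, 0], "grip": 1},
    {"travel": [0, 45, 0], "angular": [0, 0, 0], "grip": 1},
    {"travel": [0, 30, 0], "angular": [0, 0, 0], "grip": 1},
    {"travel": [0, 20, 0], "angular": [0, 0, 0], "grip": 1},
    {"travel": [0, 0, 0], "angular": [0, 0, 0], "grip": 1},
  ],
)

```text
time_s: 3.02
tool_pos: [0.463, 0.1477, 0.0451]
orientation: [[0.382, -0.003, 0.924], [-0.924, -0.001, 0.382], [-0.001, -1.0, -0.003]]
contact_force: [-0.0, 0.5, 0.6]
gripper_width: 0.0855
```

Call:
carry_out(
  moves=[
    {"travel": [0, 0, 0], "angular": [0, 0, 0], "grip": 0.15},
    {"travel": [0, 0, 0], "angular": [0, 0, 0], "grip": 0.15},
    {"travel": [0, 0, 0], "angular": [0, 0, 0], "grip": 0.1},
    {"travel": [0, 0, 0], "angular": [0, 0, 0], "grip": 0.0},
    {"travel": [0, 0, 0], "angular": [0, 0, 0], "grip": 0},
    {"travel": [0, 0, 0], "angular": [0, 0, 0], "grip": 0},
  ],
  force=80,
)

```text
time_s: 3.78
tool_pos: [0.4651, 0.147, 0.0471]
orientation: [[0.381, 0.001, 0.925], [-0.925, 0.001, 0.381], [-0.0, -1.0, 0.001]]
contact_force: [-0.7, 0.2, 6.4]
gripper_width: 0.0208
```

Call:
carry_out(
  moves=[
    {"travel": [0, -10, 0], "angular": [0, 0, 0], "grip": 0},
    {"travel": [0, -20, 0], "angular": [0, 0, 0], "grip": 0},
    {"travel": [0, -30, 0], "angular": [0, 0, 0], "grip": 0},
    {"travel": [0, -25, 0], "angular": [0, 0, 0], "grip": 0},
    {"travel": [0, -10, 0], "angular": [0, 0.118, 0], "grip": 0},
    {"travel": [0, 0, 0], "angular": [0, 0.117, 0], "grip": 0},
    {"travel": [0, 0, 0], "angular": [0, 0.117, 0], "grip": 0},
    {"travel": [30, 0, 5], "angular": [0, 0, 0], "grip": 0},
    {"travel": [50, 0, 6], "angular": [0, 0, 0], "grip": 0},
    {"travel": [50, 0, 6], "angular": [0, 0, 0], "grip": 0},
  ],
)

```text
time_s: 5.03
tool_pos: [0.4865, 0.0163, 0.1418]
orientation: [[0.039, 0.0, 0.999], [-0.999, 0.0, 0.039], [-0.0, -1.0, 0.0]]
contact_force: [0.7, 0.5, -1.5]
gripper_width: 0.0208
```

Call:
carry_out(
  moves=[
    {"travel": [50, 0, 0], "angular": [0, 0, 0], "grip": 0},
    {"travel": [30, 0, 0], "angular": [0, 0, 0], "grip": 0},
    {"travel": [0, 0, 0], "angular": [0, 0, 0], "grip": 0},
    {"travel": [0, 0, 0], "angular": [0, 0, 0], "grip": 0},
  ],
)

```text
time_s: 5.52
tool_pos: [0.4894, -0.0617, 0.1415]
orientation: [[0.038, -0.0, 0.999], [-0.999, 0.001, 0.038], [-0.001, -1.0, -0.0]]
contact_force: [0.5, 0.4, -1.5]
gripper_width: 0.021
```

Run:
```python
from h import *
d=snap("wrist","w2");s=get_state();print(s["time_s"],np.round(s["tool_pos"],4),np.round(s["orientation"],3).tolist(),s["gripper_width"],s["contact_force"])
t=snap("top","t2")
c=cv2.resize(t["pixels"][185:245,300:400],(640,384),interpolation=cv2.INTER_CUBIC)
cv2.imwrite("pics/m2.png",np.vstack([d["pixels"][185:385],c]))
```

```text
5.575 [ 0.4895 -0.0613  0.1414] [[0.04, -0.0, 0.999], [-0.999, 0.001, 0.04], [-0.001, -1.0, -0.0]] 0.02110500831133815 [ 1.40451773 -0.38408142 -0.55865699]
```

View pics/m2.png

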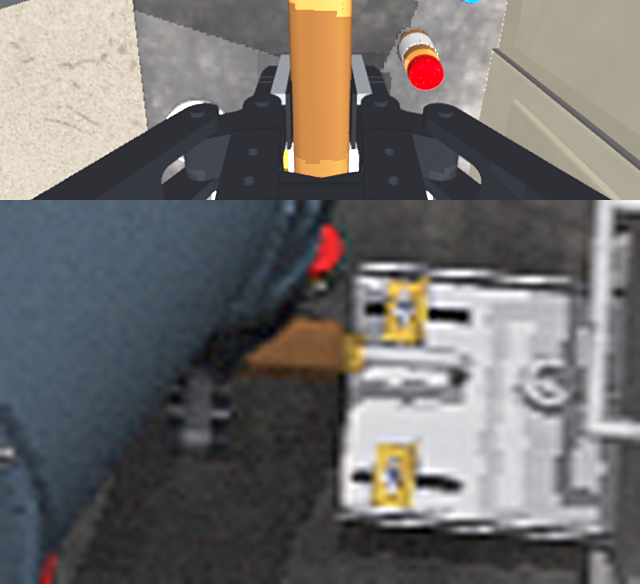

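The top view shows the shank end at montage (465,365), which is pixel (372.7,210.8), and the eye at (545,383), which is pixel (385.2,213.6). The wrist camera can't see the prong. I'll work out the offset and draw an overlay check.

Run:
```python
from h import *
t=pickle.load(open("t2.pkl","rb")); s=snap("side")
eye=onz(t,[(385.2,213.6)],.1095)[0]; se=onz(t,[(372.7,210.8)],.1594)[0]
print("eye",eye,"shank end",se,"pred",[.4895+.04*.109,-.0613-.109], "pred px",proj(t,[[.4939,-.1703,.1594]]))
uv=proj(s,eye[None])[0];print("side eye px",uv)
u,v=np.round(uv).astype(int)
T=np.concatenate([t["pixels"],],0)
a=cv2.resize(t["pixels"][196:231,355:402],(752,560),interpolation=cv2.INTER_CUBIC)[:300] if 0 else cv2.resize(t["pixels"][200:226,358:398],(640,416),interpolation=cv2.INTER_CUBIC)
# depth around eye, top
print((t["depth"][206:222,378:393]*1000).astype(int))
b=cv2.resize(s["pixels"][v-14:v+14,u-24:u+24],(640,184*2),interpolation=cv2.INTER_CUBIC)[::,:]
cv2.imwrite("pics/m3.png",np.vstack([a,b])[:600] if 0 else cv2.resize(np.vstack([a,b]),(490,600)))
```

```text
eye [ 0.49800773 -0.20724627  0.1095    ] shank end [ 0.48836719 -0.1692261   0.1594    ] pred [0.49385999999999997, -0.1703] pred px [[373.31385145 208.80565574]]
side eye px [378.40712828 242.64811771]
[[1376 1375 1378 1378 1381 1384 1379 1381 1383 1388 1383 1382 1387 1379
  1220]
 [1374 1379 1375 1381 1383 1376 1380 1380 1377 1382 1382 1378 1378 1379
  1219]
 [1381 1380 1379 1380 1382 1378 1380 1378 1378 1379 1385 1379 1381 1381
  1221]
 [1376 1375 1379 1377 1375 1381 1378 1353 1360 1379 1379 1377 1379 1379
  1215]
 [1381 1380 1374 1375 1372 1357 1350 1354 1353 1352 1356 1378 1378 1375
  1214]
 [1377 1377 1379 1373 1356 1354 1353 1377 1371 1354 1358 1355 1379 1376
  1218]
 [1378 1377 1377 1381 1354 1349 1376 1377 1377 1375 1356 1359 1376 1380
  1214]
 [1381 1379 1374 1378 1355 1358 1369 1371 1373 1374 1377 1352 1356 1376
  1214]
 [1376 1376 1372 1375 1352 1356 1372 1377 1377 1372 1355 1350 1351 1355
  1217]
 [1374 1376 1373 1374 1372 1351 1350 1372 1374 1351 1351 1352 1382 1356
  1214]
 [1376 1367 1370 1367 1372 1378 1354 1347 1350 1352 1357 1374 1377 1369
  1211]
 [1368 1372 1374 1368 1372 1374 1372 1372 1356 1376 1369 1376 1376 1378
  1209]
 [1368 1367 1375 1375 1367 1372 1373 1369 1368 1369 1375 1368 1374 1373
  1210]
 [1371 1370 1372 1372 1371 1375 1371 1369 1379 1371 1370 1367 1372 1371
  1207]
 [1366 1373 1365 1367 1370 1368 1373 1368 1367 1373 1373 1368 1366 1213
  1210]
 [1369 1370 1366 1373 1367 1375 1372 1366 1375 1364 1367 1366 1364 1372
  1208]]
```

View pics/m3.png

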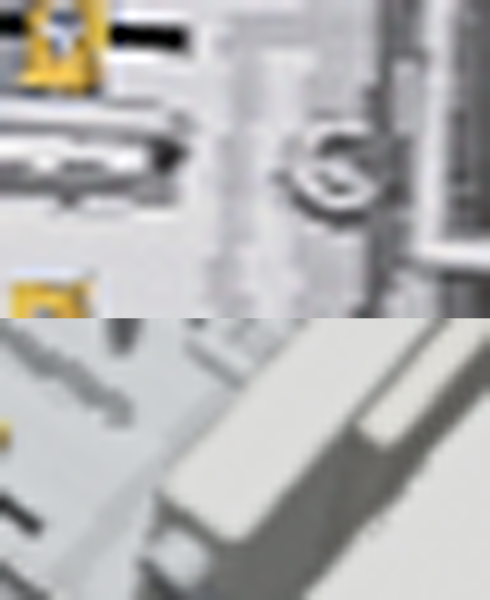

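The crops show the ring clearly in the top view, centred near pixel (385.5,213), and the shank end near (373,209). The side view is blocked by the door. The depth separates both objects cleanly, so I'll fit from that.

```bash
cat >> h.py <<'E'
def ring(t,box,zl=(.102,.125)):
    x0,y0,x1,y1=box; yy,xx=np.mgrid[y0:y1,x0:x1]; uv=np.c_[xx.ravel(),yy.ravel()]; P=pts(t,uv); ok=(P[:,2]>zl[0])&(P[:,2]<zl[1])
    return uv[ok],P[ok]
E
python3 - <<'E'
from h import *
t=pickle.load(open("t2.pkl","rb"))
uv,P=ring(t,(376,205,391,222))
m=uv[:,0]<390; (c,r)=cv2.minEnclosingCircle(uv[m].astype(np.float32)); print("ring px",c,r,"z",np.median(P[:,2]),"onz",onz(t,[c],.1095),"mean",P[m].mean(0))
uv,P=ring(t,(354,200,382,222),(.14,.175)); print("shank n",len(uv),"z",np.median(P[:,2]))
e=onz(t,uv,.163); o=np.argsort(e[:,1])
print(e[o[:8]].round(4).tolist()); l=cv2.fitLine(e[:,:2].astype(np.float32),cv2.DIST_L2,0,.01,.01).ravel();print(l, "x at y=-.1663:",l[2]+(-.1663-l[3])*l[0]/l[1])
# tray pin/plates/guides in the ray sense
uv,P=ring(t,(350,190,378,240),(.1,.125)); print(len(P)); 
Q=P
for a in np.arange(-.17,-.12,.01):
    k=abs(Q[:,1]-a)<.003; print(round(a,3),np.sort(Q[k,0]).round(4)[[0,-1]] if k.any() else None)
E
```

```text
ring px (385.5, 213.0) 4.031229019165039 z 0.11128370149847278 onz [[ 0.49977173 -0.20790265  0.1095    ]] mean [ 0.50012634 -0.20799632  0.1109369 ]
shank n 73 z 0.16121909087340658
[[0.4843, -0.17, 0.163], [0.487, -0.1698, 0.163], [0.4896, -0.1695, 0.163], [0.4923, -0.1693, 0.163], [0.484, -0.1675, 0.163], [0.4867, -0.1672, 0.163], [0.4893, -0.1669, 0.163], [0.492, -0.1667, 0.163]]
[ 0.02287565 -0.99973834  0.48858282 -0.1432    ] x at y=-.1663: 0.4891114
74
-0.17 [0.4386 0.5452]
-0.16 [0.4375 0.5449]
-0.15 [0.4376 0.5446]
-0.14 [0.4374 0.5446]
-0.13 [0.4358 0.5438]
-0.12 None
```

Call:
carry_out(
  moves=[
    {"travel": [10, 0, 4], "angular": [0, 0, 0], "grip": 0},
    {"travel": [15, 0, 4], "angular": [0, 0, 0], "grip": 0},
    {"travel": [16, 0, 0], "angular": [0, 0, 0], "grip": 0},
    {"travel": [0, 0, 0], "angular": [0, 0, 0], "grip": 0},
    {"travel": [0, 0, 0], "angular": [0, 0, 0], "grip": 0},
  ],
)

```text
time_s: 6.3
tool_pos: [0.4989, -0.1032, 0.1412]
orientation: [[0.038, -0.0, 0.999], [-0.999, 0.0, 0.038], [-0.0, -1.0, -0.0]]
contact_force: [-0.7, -0.8, -0.9]
gripper_width: 0.021
```

Run:
```python
from h import *
t=snap("top","t3");s=get_state();print(np.round(s["tool_pos"],4),np.round(s["contact_force"],1))
uv,P=ring(t,(360,200,391,222),(.14,.175)); e=onz(t,uv,.159); 
for y in sorted(set(uv[:,0])): k=uv[:,0]==y; print(y,uv[k,1].min(),uv[k,1].max(),e[k].mean(0).round(4),k.sum())
uv,P=ring(t,(376,205,391,222)); print("ring",uv.min(0),uv.max(0),len(uv))
cv2.imwrite("pics/m4.png",cv2.resize(t["pixels"][200:226,365:401],(720,520),interpolation=cv2.INTER_CUBIC))
```

```text
[ 0.4989 -0.1028  0.1412] [ 0.3  0.  -1.4]
360 205 211 [ 0.4919 -0.1356  0.159 ] 7
361 205 211 [ 0.4922 -0.1382  0.159 ] 7
362 204 211 [ 0.4937 -0.1407  0.159 ] 7
363 202 211 [ 0.4969 -0.143   0.159 ] 10
364 202 211 [ 0.4972 -0.1456  0.159 ] 10
365 202 211 [ 0.4976 -0.1482  0.159 ] 10
366 202 211 [ 0.4983 -0.1507  0.159 ] 9
367 202 211 [ 0.4982 -0.1534  0.159 ] 10
368 202 211 [ 0.4968 -0.1561  0.159 ] 7
369 202 210 [ 0.5002 -0.1584  0.159 ] 9
370 204 210 [ 0.4978 -0.1613  0.159 ] 7
371 204 210 [ 0.4981 -0.1639  0.159 ] 7
372 204 210 [ 0.4984 -0.1665  0.159 ] 7
373 204 209 [ 0.5001 -0.1689  0.159 ] 6
374 206 208 [ 0.4991 -0.1716  0.159 ] 3
375 206 208 [ 0.4994 -0.1742  0.159 ] 3
376 206 208 [ 0.4997 -0.1768  0.159 ] 3
377 206 208 [ 0.5    -0.1794  0.159 ] 3
378 206 209 [ 0.499  -0.1821  0.159 ] 4
379 207 209 [ 0.498  -0.1849  0.159 ] 3
380 207 209 [ 0.4983 -0.1875  0.159 ] 3
381 207 209 [ 0.4986 -0.19    0.159 ] 3
382 207 209 [ 0.4989 -0.1926  0.159 ] 3
383 207 209 [ 0.4993 -0.1952  0.159 ] 3
384 207 209 [ 0.4996 -0.1978  0.159 ] 3
385 207 209 [ 0.4999 -0.2004  0.159 ] 3
386 207 209 [ 0.5002 -0.203   0.159 ] 3
387 207 210 [ 0.4992 -0.2057  0.159 ] 4
388 207 210 [ 0.4995 -0.2083  0.159 ] 4
389 208 210 [ 0.4985 -0.211   0.159 ] 3
390 209 209 [ 0.4988 -0.2136  0.159 ] 1
ring [382 210] [390 217] 30
```

View pics/m4.png

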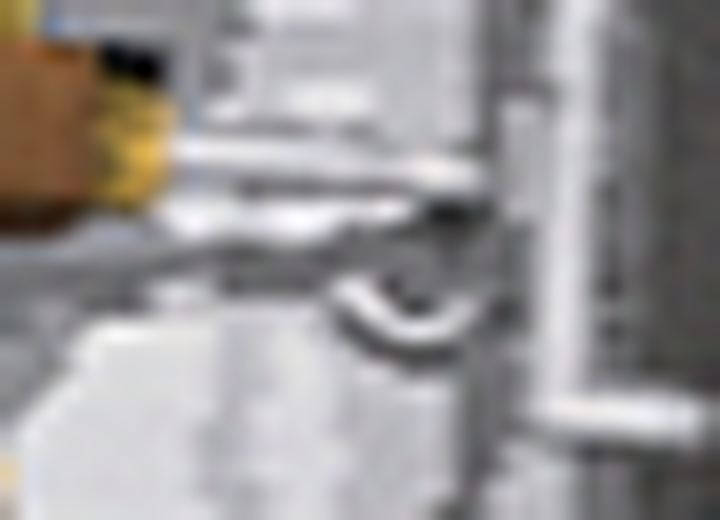

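The shank end now sits over the ring. The measured prong axis is at about (0.499,-0.2085) and the eye at (0.4998,-0.2079). I'll lower it gently.

Call:
carry_out(
  moves=[
    {"travel": [0, 5, 0.5], "angular": [0, 0, 0], "grip": 0},
    {"travel": [0, 5, 0], "angular": [0, 0, 0], "grip": 0},
    {"travel": [0, 4, 0], "angular": [0, 0, 0], "grip": 0},
    {"travel": [0, 3, 0], "angular": [0, 0, 0], "grip": 0},
    {"travel": [0, 2, 0], "angular": [0, 0, 0], "grip": 0},
    {"travel": [0, 0, 0], "angular": [0, 0, 0], "grip": 0},
  ],
)

```text
time_s: 7.1
tool_pos: [0.4996, -0.1032, 0.1222]
orientation: [[0.038, -0.0, 0.999], [-0.999, -0.0, 0.038], [0.0, -1.0, -0.0]]
contact_force: [-0.4, 0.8, -1.3]
gripper_width: 0.0209
```

Call:
carry_out(
  moves=[
    {"travel": [0, 2, 0], "angular": [0, 0, 0], "grip": 0},
    {"travel": [0, 2, 0], "angular": [0, 0, 0], "grip": 0},
    {"travel": [0, 0, 0], "angular": [0, 0, 0], "grip": 0},
  ],
)

```text
time_s: 7.48
tool_pos: [0.4995, -0.1031, 0.1181]
orientation: [[0.038, -0.0, 0.999], [-0.999, 0.0, 0.038], [-0.0, -1.0, -0.0]]
contact_force: [0.6, 0.5, -1.5]
gripper_width: 0.0209
```

Call:
carry_out(
  moves=[
    {"travel": [0, 2, 0], "angular": [0, 0, 0], "grip": 0},
    {"travel": [0, 2, 0], "angular": [0, 0, 0], "grip": 0},
    {"travel": [0, 2, 0], "angular": [0, 0, 0], "grip": 0},
    {"travel": [0, 0, 0], "angular": [0, 0, 0], "grip": 0},
  ],
)

```text
time_s: 7.98
tool_pos: [0.4995, -0.1032, 0.1121]
orientation: [[0.038, -0.0, 0.999], [-0.999, 0.0, 0.038], [-0.0, -1.0, -0.0]]
contact_force: [-0.4, 0.5, -1.8]
gripper_width: 0.0212
```

Call:
carry_out(
  moves=[
    {"travel": [-2, 0, 0], "angular": [0, 0, 0], "grip": 0},
    {"travel": [-2, 0, 0], "angular": [0, 0, 0], "grip": 0},
    {"travel": [-2, 0, 0], "angular": [0, 0, 0], "grip": 0},
    {"travel": [-2, 0, 0], "angular": [0, 0, 0], "grip": 0},
    {"travel": [-2, 0, 0], "angular": [0, 0, 0], "grip": 0},
    {"travel": [-2, 0, 0], "angular": [0, 0, 0], "grip": 0},
  ],
)

```text
time_s: 8.72
tool_pos: [0.4992, -0.0913, 0.1123]
orientation: [[0.038, 0.0, 0.999], [-0.999, -0.0, 0.038], [0.0, -1.0, 0.0]]
contact_force: [0.0, -2.9, -2.8]
gripper_width: 0.0207
```

Run:
```python
from h import *
t=snap("top","t4");s=get_state();print(np.round(s["tool_pos"],4),np.round(s["contact_force"],1))
uv,P=ring(t,(370,205,391,222),(.105,.125)); print("ring",uv.min(0),uv.max(0),len(uv))
cv2.imwrite("pics/m5.png",cv2.resize(t["pixels"][200:226,365:401],(720,520),interpolation=cv2.INTER_CUBIC))
```

```text
[ 0.4992 -0.0909  0.1123] [-0.3 -3.3 -1.7]
ring [379 209] [390 216] 44
```

View pics/m5.png

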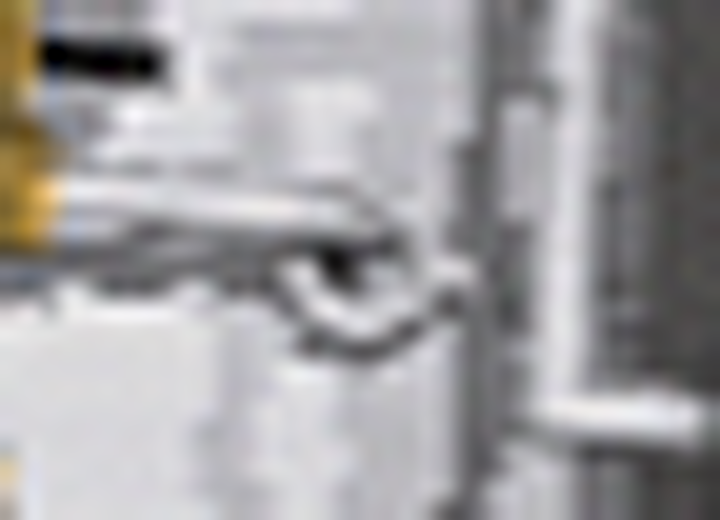

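The ring has moved left along with the prong (columns 382 to 379) at about 3 N of drag, so it is hooked. Now the gentle draw.

Call:
carry_out(
  moves=[
    {"travel": [-3, 0, -0.5], "angular": [0, 0, 0], "grip": 0},
    {"travel": [-4, 0, -0.5], "angular": [0, 0, 0], "grip": 0},
    {"travel": [-4, 0, -0.5], "angular": [0, 0, 0], "grip": 0},
    {"travel": [-4, 0, -0.5], "angular": [0, 0, 0], "grip": 0},
    {"travel": [-4, 0, -0.5], "angular": [0, 0, 0], "grip": 0},
    {"travel": [-4, 0, -0.5], "angular": [0, 0, 0], "grip": 0},
    {"travel": [-4, 0, -0.5], "angular": [0, 0, 0], "grip": 0},
    {"travel": [-4, 0, -0.5], "angular": [0, 0, 0], "grip": 0},
    {"travel": [-4, 0, 0], "angular": [0, 0, 0], "grip": 0},
    {"travel": [-4, 0, 0], "angular": [0, 0, 0], "grip": 0},
  ],
)

```text
time_s: 10.02
tool_pos: [0.4937, -0.0521, 0.1123]
orientation: [[0.038, -0.0, 0.999], [-0.999, 0.0, 0.038], [-0.0, -1.0, -0.0]]
contact_force: [1.1, -2.6, -1.4]
gripper_width: 0.0205
```

Call:
carry_out(
  moves=[
    {"travel": [-4, 0, 0], "angular": [0, 0, 0], "grip": 0},
    {"travel": [-4, 0, 0], "angular": [0, 0, 0], "grip": 0},
    {"travel": [-4, 0, 0], "angular": [0, 0, 0], "grip": 0},
    {"travel": [-4, 0, 0], "angular": [0, 0, 0], "grip": 0},
    {"travel": [-4, 0, 0], "angular": [0, 0, 0], "grip": 0},
    {"travel": [-4, 0, 0], "angular": [0, 0, 0], "grip": 0},
  ],
)

```text
time_s: 10.78
tool_pos: [0.4927, -0.0281, 0.1123]
orientation: [[0.038, -0.0, 0.999], [-0.999, 0.0, 0.038], [-0.0, -1.0, -0.0]]
contact_force: [0.1, -2.4, -3.0]
gripper_width: 0.0209
```

Run:
```python
from h import *
t=snap("top","t5");s=get_state();print(np.round(s["tool_pos"],4),np.round(s["contact_force"],1))
cv2.imwrite("pics/m6.png",cv2.resize(t["pixels"][188:242,338:410],(800,600),interpolation=cv2.INTER_CUBIC))
```

```text
[ 0.4927 -0.0273  0.1122] [-0.4 -1.8 -2.4]
```

View pics/m6.png

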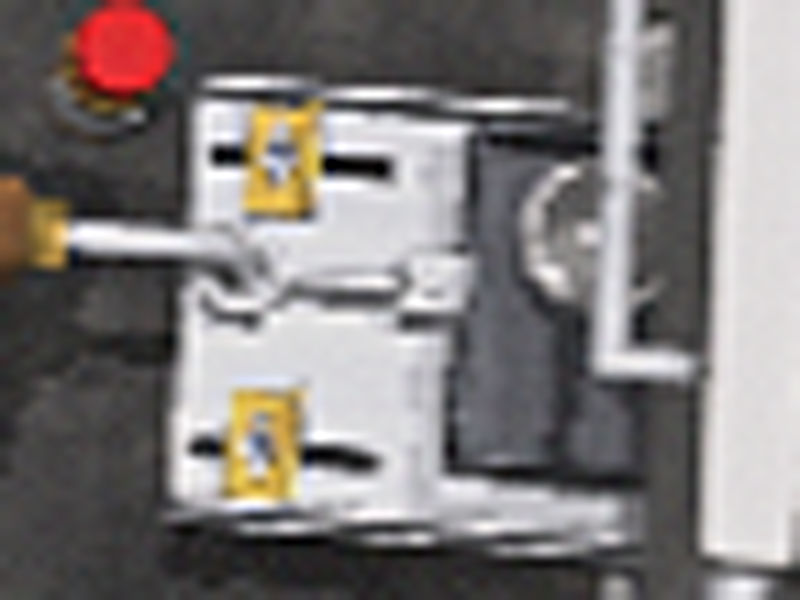

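The view shows the link straight, with the tray front at about column 379 and the brass plates' near edges at 365–367, so about 30 mm remains. The front crucible is standing.

Call:
carry_out(
  moves=[
    {"travel": [-4, 0, 0], "angular": [0, 0, 0], "grip": 0},
    {"travel": [-4, 0, 0], "angular": [0, 0, 0], "grip": 0},
    {"travel": [-4, 0, 0], "angular": [0, 0, 0], "grip": 0},
    {"travel": [-3, 0, 0], "angular": [0, 0, 0], "grip": 0},
    {"travel": [-3, 0, 0], "angular": [0, 0, 0], "grip": 0},
    {"travel": [-2, 0, 0], "angular": [0, 0, 0], "grip": 0},
  ],
)

```text
time_s: 11.58
tool_pos: [0.492, -0.0082, 0.1123]
orientation: [[0.038, 0.0, 0.999], [-0.999, 0.0, 0.038], [-0.0, -1.0, 0.0]]
contact_force: [0.7, -3.8, -2.3]
gripper_width: 0.0209
```

Run:
```python
from h import *
t=snap("top","t6");s=get_state();print(np.round(s["tool_pos"],4),np.round(s["contact_force"],1))
# tray front wall: dark->bright along several rows ; plates: brass mask right edge
hsv=cv2.cvtColor(t["pixels"],cv2.COLOR_BGR2HSV);m=cv2.inRange(hsv,(18,100,100),(32,255,255));m[:,:350]=0;m[:,380:]=0
k,l,st,c=cv2.connectedComponentsWithStats(m);
for i in range(1,k):
    if st[i,4]>12: x,y,w,h=st[i,:4];print(st[i],onz(t,[(x+w-.5,y+h/2)],.1035).round(4))
g=cv2.cvtColor(t["pixels"],cv2.COLOR_BGR2GRAY)
for r in(203,208,222,226): print(r,g[r,364:386].tolist())
```

```text
[ 0.492  -0.0079  0.1123] [-0.  -2.5 -2.9]
[360 197   7  11  43] [[ 0.5244 -0.1543  0.1035]]
[358 223   7  10  46] [[ 0.453  -0.156   0.1035]]
203 [121, 167, 177, 57, 55, 46, 34, 21, 40, 72, 93, 102, 99, 88, 81, 129, 179, 148, 100, 107, 112, 111]
208 [231, 229, 226, 220, 217, 223, 216, 158, 87, 112, 99, 83, 80, 148, 169, 75, 146, 220, 234, 234, 227, 193]
222 [206, 187, 221, 220, 215, 194, 160, 48, 96, 112, 108, 102, 89, 91, 95, 107, 100, 101, 109, 96, 91, 90]
226 [124, 167, 233, 229, 222, 183, 128, 73, 98, 111, 109, 104, 90, 89, 98, 104, 108, 107, 101, 93, 95, 96]
```

Call:
carry_out(
  moves=[
    {"travel": [-2, 0, 0], "angular": [0, 0, 0], "grip": 0},
    {"travel": [-2, 0, 0], "angular": [0, 0, 0], "grip": 0},
    {"travel": [-2, 0, 0], "angular": [0, 0, 0], "grip": 0},
    {"travel": [-1, 0, 0], "angular": [0, 0, 0], "grip": 0},
    {"travel": [-1, 0, 0], "angular": [0, 0, 0], "grip": 0},
  ],
)

```text
time_s: 12.25
tool_pos: [0.4917, -0.0004, 0.1123]
orientation: [[0.038, 0.0, 0.999], [-0.999, -0.0, 0.038], [0.0, -1.0, 0.0]]
contact_force: [0.4, -2.4, -3.9]
gripper_width: 0.021
```

Call:
carry_out(
  moves=[
    {"travel": [-1, 0, 0], "angular": [0, 0, 0], "grip": 0},
  ],
)

```text
time_s: 12.38
tool_pos: [0.4916, 0.0006, 0.1123]
orientation: [[0.038, -0.0, 0.999], [-0.999, -0.0, 0.038], [0.0, -1.0, -0.0]]
contact_force: [0.6, -3.0, -3.1]
gripper_width: 0.0207
```

Call:
carry_out(
  moves=[
    {"travel": [-1, 0, 0], "angular": [0, 0, 0], "grip": 0},
  ],
)

```text
time_s: 12.5
tool_pos: [0.4916, 0.0016, 0.1123]
orientation: [[0.038, -0.0, 0.999], [-0.999, -0.0, 0.038], [0.0, -1.0, -0.0]]
contact_force: [0.1, -2.9, -2.6]
gripper_width: 0.0209
```

Call:
carry_out(
  moves=[
    {"travel": [-1, 0, 0], "angular": [0, 0, 0], "grip": 0},
  ],
)

```text
time_s: 12.62
tool_pos: [0.4916, 0.0026, 0.1123]
orientation: [[0.038, 0.0, 0.999], [-0.999, -0.0, 0.038], [0.0, -1.0, 0.0]]
contact_force: [-0.2, -3.4, -2.6]
gripper_width: 0.0207
```

Call:
carry_out(
  moves=[
    {"travel": [-1, 0, 0], "angular": [0, 0, 0], "grip": 0},
  ],
)

```text
time_s: 12.75
tool_pos: [0.4916, 0.0036, 0.1123]
orientation: [[0.038, 0.0, 0.999], [-0.999, 0.0, 0.038], [-0.0, -1.0, 0.0]]
contact_force: [-0.2, -3.3, -2.0]
gripper_width: 0.0212
```

Call:
carry_out(
  moves=[
    {"travel": [-1, 0, 0], "angular": [0, 0, 0], "grip": 0},
  ],
)

```text
time_s: 12.88
tool_pos: [0.4915, 0.0046, 0.1123]
orientation: [[0.038, 0.0, 0.999], [-0.999, -0.0, 0.038], [0.0, -1.0, 0.0]]
contact_force: [0.6, -4.2, -2.8]
gripper_width: 0.0209
```

Call:
carry_out(
  moves=[
    {"travel": [-0.5, 0, 0], "angular": [0, 0, 0], "grip": 0},
  ],
)

```text
time_s: 13.0
tool_pos: [0.4915, 0.0052, 0.1123]
orientation: [[0.038, -0.0, 0.999], [-0.999, -0.0, 0.038], [0.0, -1.0, -0.0]]
contact_force: [0.8, -3.6, -2.3]
gripper_width: 0.0211
```

Call:
carry_out(
  moves=[
    {"travel": [-0.5, 0, 0], "angular": [0, 0, 0], "grip": 0},
  ],
)

```text
time_s: 13.12
tool_pos: [0.4915, 0.0056, 0.1123]
orientation: [[0.038, 0.0, 0.999], [-0.999, -0.0, 0.038], [0.0, -1.0, 0.0]]
contact_force: [-0.3, -3.0, -2.5]
gripper_width: 0.0208
```

Call:
carry_out(
  moves=[
    {"travel": [-0.5, 0, 0], "angular": [0, 0, 0], "grip": 0},
    {"travel": [-0.5, 0, 0], "angular": [0, 0, 0], "grip": 0},
  ],
)

```text
time_s: 13.38
tool_pos: [0.4914, 0.0066, 0.1123]
orientation: [[0.038, 0.0, 0.999], [-0.999, -0.0, 0.038], [0.0, -1.0, 0.0]]
contact_force: [-0.0, -3.3, -2.1]
gripper_width: 0.021
```

Call:
carry_out(
  moves=[
    {"travel": [-0.5, 0, 0], "angular": [0, 0, 0], "grip": 0},
  ],
)

```text
time_s: 13.5
tool_pos: [0.4914, 0.0068, 0.1123]
orientation: [[0.038, 0.0, 0.999], [-0.999, -0.0, 0.038], [0.0, -1.0, 0.0]]
contact_force: [0.3, -4.9, -3.2]
gripper_width: 0.0209
```

Call:
carry_out(
  moves=[
    {"travel": [-0.5, 0, 0], "angular": [0, 0, 0], "grip": 0},
  ],
)

```text
time_s: 13.62
tool_pos: [0.4914, 0.0069, 0.1123]
orientation: [[0.038, 0.0, 0.999], [-0.999, -0.001, 0.038], [0.001, -1.0, 0.0]]
contact_force: [-0.1, -5.8, -3.5]
gripper_width: 0.021
```

Call:
carry_out(
  moves=[
    {"travel": [-0.5, 0, 0], "angular": [0, 0, 0], "grip": 0},
  ],
)

```text
time_s: 13.75
tool_pos: [0.4913, 0.0071, 0.1123]
orientation: [[0.037, 0.0, 0.999], [-0.999, -0.001, 0.037], [0.001, -1.0, 0.0]]
contact_force: [0.6, -7.2, -3.4]
gripper_width: 0.0206
```

Run:
```python
from h import *
t=snap("top","t7");s=get_state();print(np.round(s["tool_pos"],4),np.round(s["contact_force"],1))
g=cv2.cvtColor(t["pixels"],cv2.COLOR_BGR2GRAY)
for r in(203,222,226): print(r,g[r,358:382].tolist())
cv2.imwrite("pics/m7.png",cv2.resize(t["pixels"][188:242,338:410],(800,600),interpolation=cv2.INTER_CUBIC))
```

```text
[0.4913 0.007  0.1122] [ 0.2 -6.7 -3.8]
203 [244, 231, 189, 155, 136, 205, 122, 173, 181, 33, 93, 105, 103, 100, 98, 155, 209, 156, 105, 114, 118, 114, 110, 110]
222 [221, 222, 225, 226, 225, 224, 168, 87, 122, 106, 107, 104, 106, 107, 105, 105, 105, 101, 88, 89, 99, 105, 103, 102]
226 [182, 195, 171, 168, 173, 170, 125, 64, 105, 111, 109, 107, 108, 111, 105, 102, 112, 103, 93, 92, 99, 111, 104, 107]
```

Call:
carry_out(
  moves=[
    {"travel": [-0.5, 0, 0], "angular": [0, 0, 0], "grip": 0},
    {"travel": [-0.5, 0, 0], "angular": [0, 0, 0], "grip": 0},
  ],
)

```text
time_s: 14.05
tool_pos: [0.4912, 0.0076, 0.1122]
orientation: [[0.037, 0.0, 0.999], [-0.999, -0.002, 0.037], [0.002, -1.0, -0.0]]
contact_force: [0.3, -6.9, -4.0]
gripper_width: 0.021
```

Call:
carry_out(
  moves=[
    {"travel": [-0.5, 0, 0], "angular": [0, 0, 0], "grip": 0},
  ],
)

```text
time_s: 14.18
tool_pos: [0.4912, 0.0078, 0.1122]
orientation: [[0.037, 0.0, 0.999], [-0.999, -0.002, 0.037], [0.002, -1.0, 0.0]]
contact_force: [0.8, -8.8, -2.9]
gripper_width: 0.0208
```

Call:
carry_out(
  moves=[
    {"travel": [-0.5, 0, 0], "angular": [0, 0, 0], "grip": 0},
  ],
)

```text
time_s: 14.3
tool_pos: [0.4912, 0.0078, 0.1122]
orientation: [[0.036, 0.0, 0.999], [-0.999, -0.003, 0.036], [0.003, -1.0, 0.0]]
contact_force: [0.4, -10.2, -4.8]
gripper_width: 0.0211
```

View pics/m7.png

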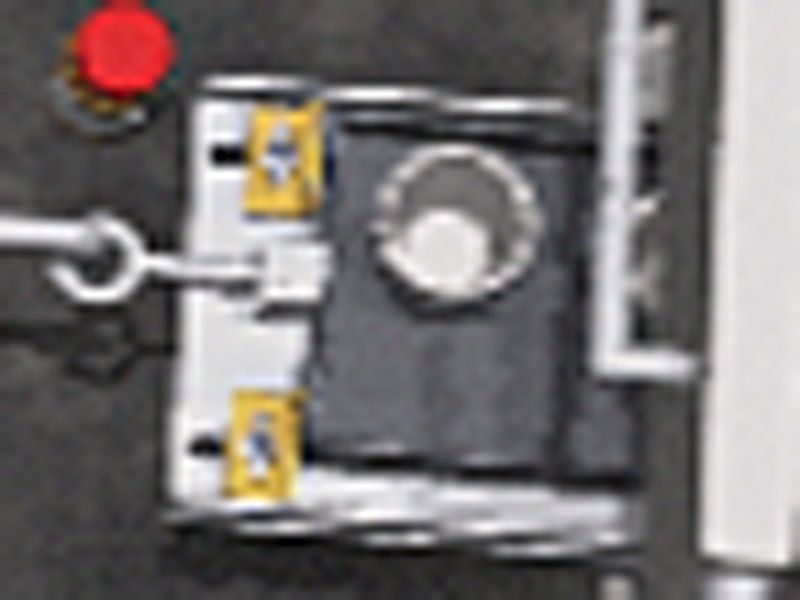

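The view shows the tray up against both plates, with the front crucible upright at (400,207). A slightly firmer pull, to 11–13 N.

Call:
carry_out(
  moves=[
    {"travel": [-0.5, 0, 0], "angular": [0, 0, 0], "grip": 0},
    {"travel": [-0.3, 0, 0], "angular": [0, 0, 0], "grip": 0},
  ],
)

```text
time_s: 14.55
tool_pos: [0.4912, 0.0079, 0.1122]
orientation: [[0.036, 0.0, 0.999], [-0.999, -0.003, 0.036], [0.003, -1.0, 0.0]]
contact_force: [0.6, -11.4, -4.6]
gripper_width: 0.0209
```

Call:
carry_out(
  moves=[
    {"travel": [-0.3, 0, 0], "angular": [0, 0, 0], "grip": 0},
    {"travel": [0, 0, 0], "angular": [0, 0, 0], "grip": 0},
  ],
)

```text
time_s: 14.8
tool_pos: [0.4911, 0.0079, 0.1122]
orientation: [[0.036, 0.0, 0.999], [-0.999, -0.004, 0.036], [0.004, -1.0, 0.0]]
contact_force: [0.8, -11.6, -4.5]
gripper_width: 0.0209
```

Run:
```python
from h import *
t=snap("top","t8");s=get_state();print(np.round(s["tool_pos"],4),np.round(s["contact_force"],1))
a=pickle.load(open("t7.pkl","rb"))
def grad(d,r):  # subpixel front edge: last bright->dark fall
    g=cv2.cvtColor(d["pixels"],cv2.COLOR_BGR2GRAY).astype(float)[r]; return g[360:372].astype(int).tolist()
for r in(204,207,218,220,222,226,229): print(r,grad(a,r),grad(t,r))
```

```text
[0.4911 0.0079 0.1121] [  0.5 -12.   -5.1]
204 [180, 173, 141, 178, 171, 137, 175, 54, 87, 108, 106, 103] [180, 178, 139, 181, 170, 138, 175, 69, 92, 112, 105, 103]
207 [125, 115, 139, 127, 122, 81, 88, 75, 98, 97, 90, 95] [128, 120, 137, 122, 126, 71, 79, 102, 104, 99, 77, 149]
218 [223, 225, 227, 230, 231, 176, 57, 84, 102, 106, 106, 108] [222, 226, 228, 225, 186, 130, 71, 94, 103, 102, 104, 103]
220 [219, 217, 221, 223, 208, 124, 74, 94, 109, 111, 104, 109] [221, 218, 221, 217, 184, 142, 110, 88, 112, 109, 108, 106]
222 [225, 226, 225, 224, 168, 87, 122, 106, 107, 104, 106, 107] [225, 226, 227, 227, 161, 62, 106, 105, 108, 106, 102, 106]
226 [171, 168, 173, 170, 125, 64, 105, 111, 109, 107, 108, 111] [170, 165, 173, 172, 122, 66, 104, 110, 103, 110, 106, 108]
229 [176, 195, 106, 175, 182, 35, 43, 41, 50, 43, 38, 17] [176, 196, 110, 170, 181, 35, 47, 35, 43, 45, 44, 33]
```

The TCP has stopped at 12 N, so the tray is seated. Now to slacken to mid-play in the eye.

Call:
carry_out(
  moves=[
    {"travel": [1, 0, 0], "angular": [0, 0, 0], "grip": 0},
    {"travel": [1, 0, 0], "angular": [0, 0, 0], "grip": 0},
    {"travel": [1, 0, 0], "angular": [0, 0, 0], "grip": 0},
    {"travel": [1, 0, 0], "angular": [0, 0, 0], "grip": 0},
    {"travel": [0.5, 0, 0], "angular": [0, 0, 0], "grip": 0},
    {"travel": [0, 0, 0], "angular": [0, 0, 0], "grip": 0},
  ],
)

```text
time_s: 15.6
tool_pos: [0.4915, 0.0072, 0.1123]
orientation: [[0.039, 0.0, 0.999], [-0.999, 0.001, 0.039], [-0.001, -1.0, 0.0]]
contact_force: [-0.5, -1.2, -2.1]
gripper_width: 0.0209
```

Call:
carry_out(
  moves=[
    {"travel": [0.5, 0, 0], "angular": [0, 0, 0], "grip": 0},
    {"travel": [0.5, 0, 0], "angular": [0, 0, 0], "grip": 0},
    {"travel": [0.5, 0, 0], "angular": [0, 0, 0], "grip": 0},
    {"travel": [0, 0, 0], "angular": [0, 0, 0], "grip": 0},
  ],
)

```text
time_s: 16.1
tool_pos: [0.4916, 0.0053, 0.1123]
orientation: [[0.038, 0.0, 0.999], [-0.999, 0.0, 0.038], [-0.0, -1.0, 0.0]]
contact_force: [-0.1, -0.3, -1.4]
gripper_width: 0.0205
```

Call:
carry_out(
  moves=[
    {"travel": [0.5, 0, 0], "angular": [0, 0, 0], "grip": 0},
    {"travel": [0, -1, 0], "angular": [0, 0, 0], "grip": 0},
    {"travel": [0, -2, 0], "angular": [0, 0, 0], "grip": 0},
    {"travel": [0, -2, 0], "angular": [0, 0, 0], "grip": 0},
    {"travel": [0, 0, 0], "angular": [0, 0, 0], "grip": 0},
  ],
)

```text
time_s: 16.73
tool_pos: [0.4917, 0.0047, 0.1175]
orientation: [[0.038, 0.0, 0.999], [-0.999, 0.0, 0.038], [-0.0, -1.0, 0.0]]
contact_force: [-0.3, 0.6, -1.8]
gripper_width: 0.0205
```

Call:
carry_out(
  moves=[
    {"travel": [0, -3, 0], "angular": [0, 0, 0], "grip": 0},
    {"travel": [0, -3, 0], "angular": [0, 0, 0], "grip": 0},
    {"travel": [0, -4, 0], "angular": [0, 0, 0], "grip": 0},
    {"travel": [0, -5, 0], "angular": [0, 0, 0], "grip": 0},
    {"travel": [0, -10, 0], "angular": [0, 0, 0], "grip": 0},
    {"travel": [0, -15, 0], "angular": [0, 0, 0], "grip": 0},
    {"travel": [0, 0, 0], "angular": [0, 0, 0], "grip": 0},
  ],
)

```text
time_s: 17.6
tool_pos: [0.4927, 0.0047, 0.1588]
orientation: [[0.038, 0.003, 0.999], [-0.999, 0.001, 0.038], [-0.0, -1.0, 0.003]]
contact_force: [-0.5, -0.1, -1.3]
gripper_width: 0.0212
```

Run:
```python
from h import *
a=.0
t=snap("top","t9");s=get_state();print(s["time_s"],np.round(s["tool_pos"],4),np.round(s["contact_force"],1))
b=pickle.load(open("t8.pkl","rb"))
for r in(204,218,220,222,226,229): print(r,*[d["pixels"][r,360:371,1].tolist() for d in(b,t)])
# hook shank in the air
uv,P=ring(t,(338,195,375,225),(.165,.215)); e=onz(t,uv,get_state()["tool_pos"][2]+.018)
for x in sorted(set(uv[:,0])): k=uv[:,0]==x; print(x,e[k].mean(0).round(4),k.sum())
from math import radians
print(go([.4651,.147,.1621],down(radians(22.39))))
cv2.imwrite("pics/m8.png",cv2.resize(t["pixels"][188:242,328:400],(800,600),interpolation=cv2.INTER_CUBIC))
```

```text
17.65 [0.4921 0.0048 0.1581] [ 0.2 -0.5 -1.7]
204 [179, 178, 136, 179, 169, 139, 175, 68, 91, 111, 104] [181, 176, 133, 176, 168, 138, 174, 67, 91, 104, 103]
218 [221, 225, 227, 224, 185, 130, 70, 94, 103, 102, 103] [220, 226, 227, 223, 191, 128, 72, 95, 108, 99, 103]
220 [220, 218, 221, 216, 182, 141, 110, 87, 110, 108, 107] [219, 220, 220, 216, 180, 144, 107, 88, 106, 106, 106]
222 [224, 226, 226, 226, 161, 61, 106, 105, 107, 105, 101] [223, 223, 227, 224, 164, 55, 104, 103, 104, 107, 108]
226 [166, 166, 172, 170, 121, 66, 105, 108, 103, 111, 106] [163, 167, 174, 165, 124, 68, 105, 105, 106, 104, 109]
229 [173, 195, 109, 169, 182, 35, 47, 34, 41, 45, 43] [174, 193, 101, 172, 182, 30, 53, 37, 38, 41, 41]
338 [ 0.4937 -0.0772  0.1761] 3
339 [ 0.494  -0.0797  0.1761] 3
340 [ 0.4943 -0.0823  0.1761] 3
341 [ 0.4946 -0.0849  0.1761] 3
342 [ 0.4936 -0.0876  0.1761] 4
343 [ 0.4926 -0.0903  0.1761] 3
344 [ 0.4929 -0.0928  0.1761] 3
345 [ 0.4932 -0.0954  0.1761] 3
346 [ 0.4922 -0.0981  0.1761] 4
347 [ 0.4938 -0.1005  0.1761] 3
348 [ 0.4928 -0.1032  0.1761] 4
349 [ 0.4931 -0.1058  0.1761] 2
(array([-143.1,   -4. ,  -21.5]), array([-0.002, -0.353, -0.   ]))
```

View pics/m8.png

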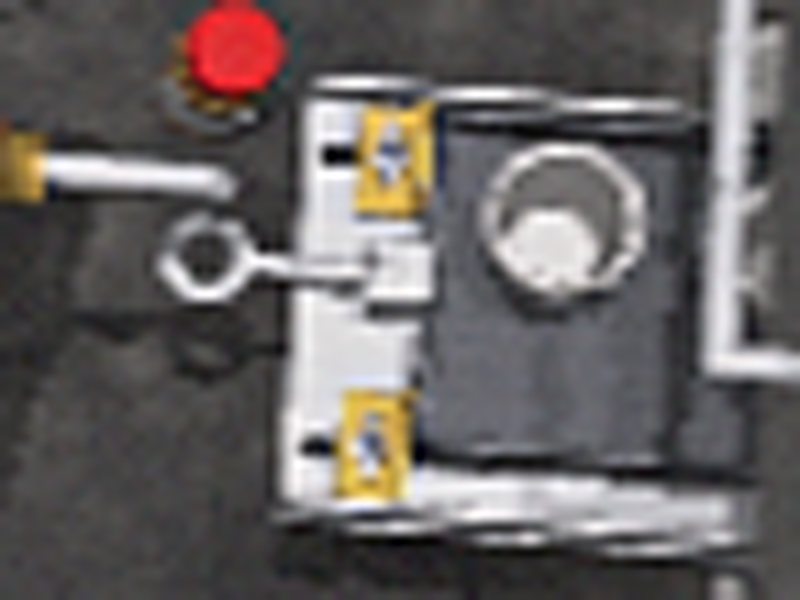

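Unhooked. The ring is free and round at (205,258), the tray's edge pixels match those taken at 12 N, and the crucible is standing. Now back to the rest.

Call:
carry_out(
  moves=[
    {"travel": [-20, 0, -3], "angular": [0, 0, 0], "grip": 0},
    {"travel": [-41, 0, -6], "angular": [0, 0, 0], "grip": 0},
    {"travel": [-41, 0, -6], "angular": [0, 0, 0], "grip": 0},
    {"travel": [-41, 0, -6.5], "angular": [0, 0, 0], "grip": 0},
    {"travel": [0, 0, 0], "angular": [0, -0.118, 0], "grip": 0},
    {"travel": [0, 0, 0], "angular": [0, -0.118, 0], "grip": 0},
    {"travel": [0, 0, 0], "angular": [0, -0.117, 0], "grip": 0},
    {"travel": [0, 0, 0], "angular": [0, 0, 0], "grip": 0},
    {"travel": [0, 0, 0], "angular": [0, 0, 0], "grip": 0},
  ],
)

```text
time_s: 18.77
tool_pos: [0.4645, 0.1466, 0.1571]
orientation: [[0.379, -0.0, 0.925], [-0.925, -0.0, 0.379], [0.0, -1.0, -0.0]]
contact_force: [-0.4, -0.6, -0.6]
gripper_width: 0.0207
```

Run:
```python
from h import *
s=get_state();print(s["time_s"],np.round(s["tool_pos"],4),go([.4651,.147,.0471],down(np.radians(22.39))),go([.4639,.1482,.0471]))
```

```text
18.775 [0.4645 0.1466 0.1571] (array([-1.0e-01,  1.1e+02,  8.0e-01]), array([ 0.   , -0.002,  0.   ])) (array([-1.7e+00,  1.1e+02,  1.0e-01]), np.int64(0))
```

Call:
carry_out(
  moves=[
    {"travel": [0, 20, 0.4], "angular": [0, 0, 0], "grip": 0},
    {"travel": [0, 30, 0], "angular": [0, 0, 0], "grip": 0},
    {"travel": [0, 25, 0], "angular": [0, 0, 0], "grip": 0},
    {"travel": [0, 15, 0], "angular": [0, 0, 0], "grip": 0},
    {"travel": [0, 10, 0], "angular": [0, 0, 0], "grip": 0},
    {"travel": [0, 6, 0], "angular": [0, 0, 0], "grip": 0},
    {"travel": [0, 0, 0], "angular": [0, 0, 0], "grip": 0},
  ],
)

```text
time_s: 19.65
tool_pos: [0.4651, 0.1469, 0.0514]
orientation: [[0.381, 0.0, 0.925], [-0.925, 0.0, 0.381], [-0.0, -1.0, 0.0]]
contact_force: [-0.5, 0.0, -1.4]
gripper_width: 0.0207
```

Call:
carry_out(
  moves=[
    {"travel": [0, 2, 0], "angular": [0, 0, 0], "grip": 0},
    {"travel": [0, 1.5, 0], "angular": [0, 0, 0], "grip": 0},
    {"travel": [0, 0, 0], "angular": [0, 0, 0], "grip": 0},
  ],
)

```text
time_s: 20.02
tool_pos: [0.465, 0.1469, 0.0479]
orientation: [[0.381, 0.0, 0.925], [-0.925, 0.0, 0.381], [-0.0, -1.0, 0.0]]
contact_force: [1.3, 0.5, -0.9]
gripper_width: 0.0206
```

Call:
carry_out(
  moves=[
    {"travel": [0, 0.5, 0], "angular": [0, 0, 0], "grip": 0},
    {"travel": [0, 0.5, 0], "angular": [0, 0, 0], "grip": 0},
    {"travel": [0, 0, 0], "angular": [0, 0, 0], "grip": 0},
  ],
)

```text
time_s: 20.4
tool_pos: [0.465, 0.147, 0.0471]
orientation: [[0.381, 0.0, 0.925], [-0.925, 0.0, 0.381], [-0.0, -1.0, 0.0]]
contact_force: [-1.3, -0.9, 4.0]
gripper_width: 0.0209
```

Call:
carry_out(
  moves=[
    {"travel": [0, 0.5, 0], "angular": [0, 0, 0], "grip": 0},
    {"travel": [0, 0, 0], "angular": [0, 0, 0], "grip": 0},
  ],
)

```text
time_s: 20.65
tool_pos: [0.4651, 0.1469, 0.047]
orientation: [[0.381, -0.0, 0.925], [-0.925, 0.001, 0.381], [-0.001, -1.0, 0.0]]
contact_force: [-3.2, -1.3, 12.1]
gripper_width: 0.0214
```

Seated. Back off the last 0.5 mm and open. The jaws are symmetric about the handle, so I open fully and then rise.

Call:
carry_out(
  moves=[
    {"travel": [0, -0.5, 0], "angular": [0, 0, 0], "grip": 0},
    {"travel": [0, 0, 0], "angular": [0, 0, 0], "grip": 0.35},
    {"travel": [0, 0, 0], "angular": [0, 0, 0], "grip": 0.5},
    {"travel": [0, 0, 0], "angular": [0, 0, 0], "grip": 0.8},
    {"travel": [0, 0, 0], "angular": [0, 0, 0], "grip": 1},
    {"travel": [0, 0, 0], "angular": [0, 0, 0], "grip": 1},
    {"travel": [0, 0, 0], "angular": [0, 0, 0], "grip": 1},
  ],
)

```text
time_s: 21.52
tool_pos: [0.465, 0.1469, 0.0468]
orientation: [[0.381, 0.0, 0.925], [-0.925, -0.0, 0.381], [0.0, -1.0, 0.0]]
contact_force: [-0.5, 0.2, 0.4]
gripper_width: 0.0852
```

Call:
carry_out(
  moves=[
    {"travel": [0, -10, 0], "angular": [0, 0, 0], "grip": 1},
    {"travel": [0, -30, 0], "angular": [0, 0, 0], "grip": 1},
    {"travel": [0, -50, 0], "angular": [0, 0, 0], "grip": 1},
    {"travel": [0, -55, 0], "angular": [0, 0, 0], "grip": 1},
    {"travel": [0, -55, 0], "angular": [0, 0, 0], "grip": 1},
    {"travel": [0, -50, 0], "angular": [0, 0, 0], "grip": 1},
    {"travel": [0, 0, 0], "angular": [0, 0, 0], "grip": 1},
    {"travel": [0, 0, 0], "angular": [0, 0, 0], "grip": 1},
  ],
)

```text
time_s: 22.52
tool_pos: [0.4645, 0.1468, 0.2967]
orientation: [[0.381, -0.0, 0.925], [-0.925, 0.0, 0.381], [-0.0, -1.0, -0.0]]
contact_force: [-0.1, 0.6, -0.6]
gripper_width: 0.0853
```

Run:
```python
from h import *
w=snap("wrist","w9");t=snap("top","t10");si=snap("side");s=get_state();print(s["time_s"],np.round(s["tool_pos"],4),s["gripper_width"])
P,r=hookfit(w);print(len(P),r,np.median(P[:,2]), "before",hookfit(pickle.load(open("w1.pkl","rb")))[1])
b=pickle.load(open("t8.pkl","rb"))
for r in(204,218,222,226): print(r,*[d["pixels"][r,360:371,1].tolist() for d in(b,t)])
z=lambda p,x,y,w_,h:cv2.resize(p[y:y+h,x:x+w_],(400,300),interpolation=cv2.INTER_CUBIC)
cv2.imwrite("pics/m9.png",np.vstack([np.hstack([z(w["pixels"],200,60,320,240),z(t["pixels"],338,188,72,54)]),np.hstack([z(si["pixels"],240,160,80,60),z(si["pixels"],320,190,100,75)])]))
```

```text
22.675 [0.4641 0.1466 0.2956] 0.08545403901349308
2019 ((465.62890625, 141.80465698242188), (20.320785522460938, 119.95587921142578), 22.929609298706055) 0.07714569471555427 before ((467.0977478027344, 142.80142211914062), (21.025609970092773, 119.91413116455078), 22.10793685913086)
204 [179, 178, 136, 179, 169, 139, 175, 68, 91, 111, 104] [174, 170, 136, 177, 167, 134, 172, 69, 94, 107, 106]
218 [221, 225, 227, 224, 185, 130, 70, 94, 103, 102, 103] [217, 222, 225, 221, 187, 124, 70, 93, 106, 104, 100]
222 [224, 226, 226, 226, 161, 61, 106, 105, 107, 105, 101] [222, 222, 227, 222, 162, 59, 100, 104, 106, 104, 103]
226 [166, 166, 172, 170, 121, 66, 105, 108, 103, 111, 106] [164, 166, 171, 163, 118, 65, 103, 109, 106, 107, 104]
```

View pics/m9.png

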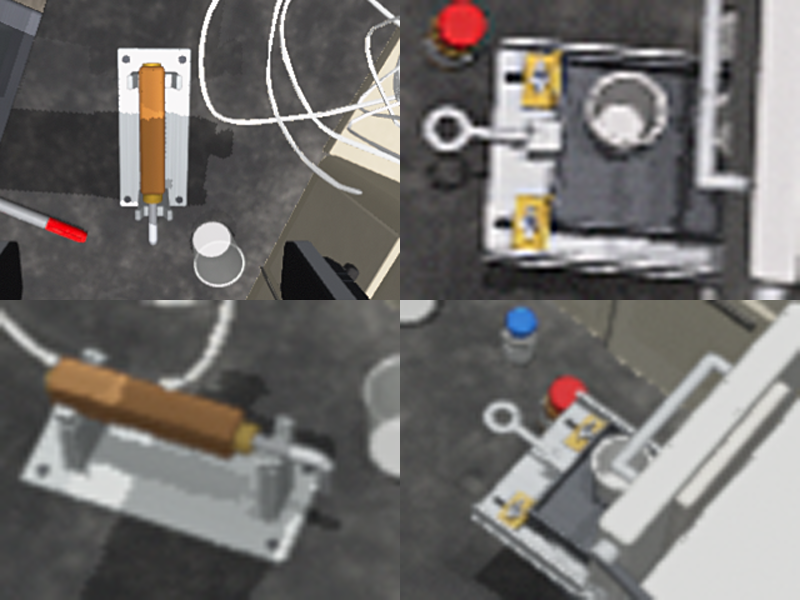

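The final views show the hook lying in both forks, the tray on the stop with its eye free, and the front crucible upright. The rear crucible's rim shows beside the door handle at (725,110).

```bash
python3 -c "
from workcell import *
print(sign_off())"
```

```text
the job is handed in; nothing more can be done
None
```

I finished the task and handed it in at about 22.7 s on the robot's clock. The tray is against the brass stop, the hook is back on its rest and the gripper is clear of everything.

- **Draw:** I lowered the prong into the eye with no contact force showing. The tray came out at about 3 N of drag and seated firmly at about 12 N.
- **Unhooking:** I slackened the pull before lifting the hook out. The tray's front edge shows no shift in the top camera from the 12 N pull to the final check.
- **Hook:** It lies level in both forks, within about 2 mm and 1° of where it started.
- **Crucibles:** The front one is clearly standing. The rear one is mostly hidden by the furnace door; only part of its rim shows, so I couldn't fully confirm it.
- **Disagreement:** The arm's own readings put the hook tip 3–5 mm sideways of where the top camera showed it. I went by the camera, and the hook-up worked.
- **Bystanders:** I saw none of them moved in the final views, but I did not measure their positions.

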